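# Set out the soldering corner

### The job

Set out the soldering corner for the next board, seen from the robot's side of the bench. Drop the solder reel over the red-keyed spindle, its notch on the key so that it goes fully home, and then stand the red-knobbed steel weight centrally on top of the reel; stand the white-lidded amber flux jar midway between the board holder and the iron stand, the brass-filled tip cleaner tin centrally in front of the iron stand (on the robot's side) and the blue screw dish centrally behind the board holder, these two about 2 cm clear of what they stand next to. Everything ends upright and released; leave the green jar and the red-handled cutters where they are.

Things in the scene. Friction and masses are not known exactly. Their poses are not given: they have to be found in the camera images.
- reel: Solder reel, upright cylinder 58 mm across and 45 mm high, yellow flanges with silver winding, black hub, about 180 g. The bore through it is 23 mm across (11.5 mm radius); on the reel's +x side a notch, 14 mm wide, opens the bore out to 20 mm from the axis over the whole height; a red dash on the top flange marks the notch. Origin: centre of its underside. z up, x through the notch.
- weight: Steel drag weight: disc 48 mm across and 14 mm high with a red knob 20 mm across and 26 mm high on it (40 mm high in all), about 160 g. Origin: centre of its underside, z up.
- flux_jar: Amber glass flux jar with a white lid, round, 46 mm across (the lid; glass 44 mm), 54 mm high, closed. Origin: centre of its underside, z up.
- tip_tin: Tip cleaner: round black tin 60 mm across and 30 mm high, filled with brass-coloured wool. Origin: centre of its underside, z up.
- screw_dish: Round open blue dish 58 mm across and 26 mm high (wall 3 mm) with a few small screws fixed in it. Origin: centre of its underside, z up.
- spindle: Fixed reel spindle: round grey base 76 mm across and 8 mm thick; on it an aluminium post 19 mm across, its end tapered to 10 mm at 48 mm above the bench. A red key 8 mm wide stands on the base against the post's +x side, out to 18 mm from the axis, with a roof-shaped top 32 mm above the bench. A reel that is fully home rests on the base, its underside 8 mm above the bench. Origin: on the axis at the bench; x through the key.
- board_holder: Fixed board holder, a dark base 80 mm (x) by 120 mm (y) with two aluminium jaws that hold a green circuit board; 40 mm high. Origin: centre of its footprint, at the bench. x points away from the robot (behind it is +x), y to the left, apart from a turn of a few degrees.
- iron_stand: Fixed empty soldering iron stand, a dark base 80 mm (x) by 100 mm (y) and 12 mm thick carrying a steel spring cone that lies along y; 64 mm high. It may stand left or right of the board holder; the spindle stands on the other side. Origin: centre of its footprint, at the bench. x points away from the robot (in front of it is -x), apart from a turn of a few degrees.
- solvent_jar: Bystander: green glass jar with a black lid, 37 mm across and 48 mm high. Origin: centre of its underside. Not to be moved.
- cutters: Bystander: small side cutters lying flat, red handles towards the robot, steel jaws away, about 95 mm long, 30 mm wide and 12 mm high. Origin: on the bench near the pivot; x towards the jaws. Not to be moved.
Mind the look-alikes: they are no part of the job. Several things have the shape of the screw_dish; the one meant has the colours described above. Leave any pink look-alike of the tip_tin alone.

How it is judged:
By the outcome, as a careful person would: the job done as asked, in the order asked, and still so for the second after the job is handed in, with the robot touching nothing.
It also fails if it takes over 136 s, if anything falls off the work surface, if the arm or the gripper's body presses on something with over 40 N, if the wrist force passes 120 N, or if a joint passes its speed limit or range.

### The arm

A 6-joint arm with a two-finger parallel gripper is mounted at the origin on the work surface. World frame = base frame: x ahead of the robot, y to its left, z up, the work surface at z = 0. Lengths are in m, angles in degrees, forces in N, time in s.
With the tool pointing down it reaches from about 0.325 to 0.85 m from the base axis. Payload 15.5 kg.
Tool frame: the origin (TCP) lies at the very end of the fingers, on their centre line; the grasp point (between the pads) lies arm.grip_depth behind it (arm.grip_depth is the distance from the TCP to the grasp point, in m); z points along the fingers, y is the direction in which the jaws open and shut (so a half turn about z gives the same grasp; the last joint's range is limited). The gripper opens to 91 mm and grips with 3 to 60 N. Pads are 32 mm wide; open, the fingers measure 118 mm over their backs; the gripper's body (76 mm by 178 mm) begins 60 mm behind the grasp point.
Start: joints at [62.252, 28.281, 77.091, -0, 74.628, -5.472], TCP at [0.237, 0.578, 0.214] pointing down, gripper open.
Joint ranges: [-166.48, 166.48], [-47.26, 123.95], [12.59, 153.08], [-70.14, 250.14], [6.76, 159.57], [-176.63, 176.63]. Speed limits (degrees/s): [108.29, 108.29, 147.25, 172.46, 172.46, 172.46].

### API

Orientations are given as a 3x3 rotation matrix whose columns are the frame's x, y, z axes.
In Python, from rig import arm gives the robot as it stands. Calls block until the motion is done:
- arm.move_to(position, orientation): joint-space move of the TCP to a pose.
- arm.move_l(position, orientation=None, feed=0.15): straight line of the TCP; orientation=None keeps the orientation; feed is the mean speed in m/s.
- arm.move_joints(angles): joint-space move.
- arm.grip(opening): finger opening in m; the grip force is fixed at half the most; returns when the fingers have stopped.
- arm.sleep(seconds).
- arm.solve_ik(position, orientation): joint angles nearest the present ones, or None.
- arm.snapshot(name): name is "scene" or "side" or "wrist"; returns the picture (400x640x3 uint8, red, green, blue); there is no depth.
- arm.get_calibration(name): a dict with "intrinsics" (3x3 intrinsics, pixels), "cam_to_world" (4x4, takes a point from camera to world coordinates). Camera axes: x right, y down, z forward; pixel columns grow to the right and rows downward; lengths in m; the calibration is good to about 2 mm. A picture is of the moment at which its call begins: read the wrist's pose just before it. get_calibration takes no time and is no camera call; for the wrist camera it gives the pose at the moment of the call.
A pose or a line that the arm cannot do raises arm.Unreachable and nothing moves.
- arm.sign_off(): hands the job in, once; it reports no verdict.
Readings, each from a call of its own:
- arm.current_t(): time.
- arm.current_joint_positions(): joint angles.
- arm.current_dq(): joint speeds.
- arm.current_tau(): joint torques, N m.
- arm.current_ee_pos(): TCP position.
- arm.current_tool_rot(): TCP orientation.
- arm.current_force(): force on the tool from outside, world axes, zero at the start.
- arm.current_torque(): the same for the moment, N m.
- arm.current_width(): finger opening in m.
Only numpy, scipy, OpenCV 4.12 (cv2) and the standard library are available. Lean on these libraries where they do the work, as an engineer would, in place of code of your own. Each camera call takes 0.05 s, during which the arm holds its last target. There are 200 camera calls.

## Working session

There is one attempt and no reset: what is moved stays moved. The work goes in short steps, each a Python script; the robot and the scene stay as the last script left them, time stands still between calls to the robot, and variables do not carry over. Pictures are saved under pics/ and viewed, about 12 in all and at most 16, crops included, and the job is handed in when it is done.

```bash
ls; mkdir -p pics; python3 - <<'E'
from rig import arm
import cv2,numpy as np
for n in("scene","side","wrist"):
    im=arm.snapshot(n);cv2.imwrite(f"pics/{n}0.png",im[:,:,::-1])
    c=arm.get_calibration(n);print(n,np.round(c["intrinsics"],1).tolist(),np.round(c["cam_to_world"],3).tolist())
print(arm.grip_depth,arm.current_t(),arm.current_tool_rot())
E
```

```text
pics
scene [[369.6, 0.0, 320.9], [0.0, 369.6, 203.9], [0.0, 0.0, 1.0]] [[0.386, 0.764, -0.516, 1.004], [0.922, -0.321, 0.215, -0.216], [-0.001, -0.559, -0.829, 0.823], [0.0, 0.0, 0.0, 1.0]]
side [[375.7, 0.0, 323.5], [0.0, 375.7, 198.8], [0.0, 0.0, 1.0]] [[0.968, -0.149, 0.203, 0.324], [-0.251, -0.541, 0.802, -0.758], [-0.009, -0.828, -0.561, 0.554], [0.0, 0.0, 0.0, 1.0]]
wrist [[339.0, 0.0, 324.7], [0.0, 339.0, 204.6], [0.0, 0.0, 1.0]] [[0.378, 0.885, 0.272, 0.16], [0.926, -0.361, -0.112, 0.612], [-0.001, 0.294, -0.956, 0.384], [0.0, 0.0, 0.0, 1.0]]
0.0188 0.15 [[-9.25358386e-01  3.79093235e-01 -4.20048783e-04]
 [ 3.79093463e-01  9.25357990e-01 -8.58560879e-04]
 [ 6.32208760e-05 -9.53714256e-04 -9.99999543e-01]]
```

View pics/scene0.png

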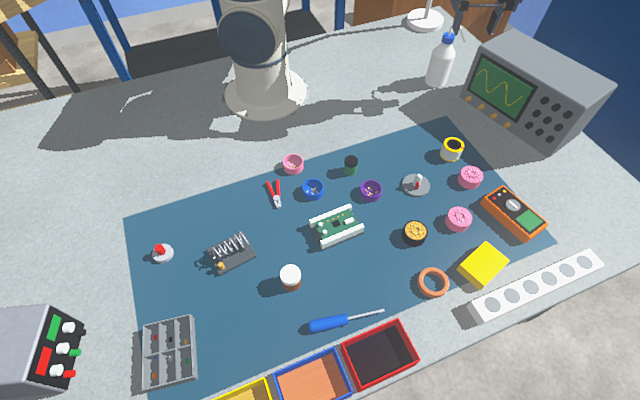

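View pics/side0.png

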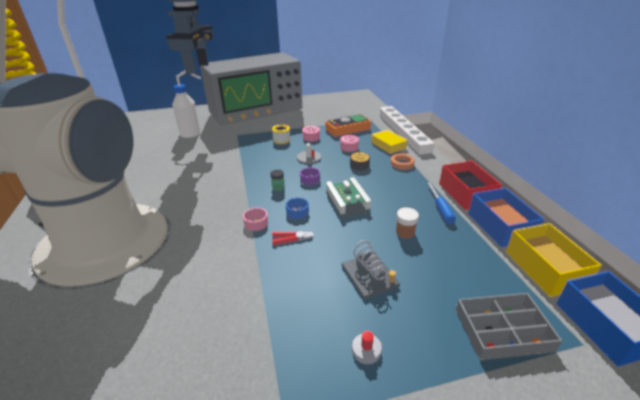

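The scene view has the robot at the top, with image right = +y (robot's left).
- **Screw dish candidates:** blue (313,189), purple (371,190), pink (293,163). Only the blue one fits the description.
- **Tip tin candidates:** black with brass fill (415,232), pink (460,218), pink (471,177). Only the black one fits.
- **Fixtures:** the iron stand (232,252) is on the right (-y) of the board holder (337,226), and the spindle (415,184) is on the left.
- **Other items:** reel (452,149), weight (161,252), flux jar (290,275).

```bash
cat > h.py <<'E'
from rig import arm
import cv2,numpy as np
def ray(c,px,z):
    K,T=np.array(c["intrinsics"]),np.array(c["cam_to_world"])
    d=T[:3,:3]@np.linalg.solve(K,[px[0],px[1],1.]);o=T[:3,3]
    return (o+d*(z-o[2])/d[2])[:2]
def down(a): # jaws (tool y) at angle a deg from world x
    a=np.radians(a);y=np.array([np.cos(a),np.sin(a),0]);z=np.array([0,0,-1.])
    return np.c_[np.cross(y,z),y,z]
def proj(c,p):
    K,T=np.array(c["intrinsics"]),np.array(c["cam_to_world"])
    q=K@(T[:3,:3].T@(np.asarray(p)-T[:3,3]));return q[:2]/q[2]
def snap(n,f):
    c=arm.get_calibration(n);im=arm.snapshot(n);cv2.imwrite(f"pics/{f}.png",im[:,:,::-1]);np.savez(f"pics/{f}.npz",**c);return im,c
E
python3 - <<'E'
from h import *
S={"reel":(452,143,.045,281,128),"weight":(160,247,.04,367,337),"flux":(290,270,.054,407,214),"tin":(415,230,.03,360,157),"dish":(313,184,.026,297,204),"spindle":(416,184,.008,309,157),"holder":(337,226,.02,349,195),"iron":(232,254,.012,371,277),"green":(350,159,.048,277,175),"cutters":(276,192,.006,292,237),"purple":(371,185,.026,310,173),"pinkdish":(293,158,.026,255,214),"pink1":(460,214,.03,350,139),"pink2":(471,173,.03,311,129)}
a,b=arm.get_calibration("scene"),arm.get_calibration("side")
for k,v in S.items(): print(k,ray(a,v[:2],v[2]).round(3),ray(b,v[3:],v[2]).round(3))
for y in(.25,0,-.2):
  for x in (.4,.5): print(x,y,arm.solve_ik([x,y,.3],down(90)),arm.solve_ik([x,y,.3],down(-90)))
E
```

```text
reel [0.472 0.411] [0.476 0.416]
weight [ 0.483 -0.413] [ 0.478 -0.418]
flux [ 0.664 -0.15 ] [ 0.669 -0.151]
tin [0.672 0.173] [0.673 0.176]
dish [ 0.44  -0.004] [ 0.446 -0.008]
spindle [0.538 0.262] [0.536 0.257]
holder [0.582 0.003] [0.584 0.004]
iron [ 0.551 -0.262] [ 0.541 -0.273]
green [0.415 0.116] [0.416 0.106]
cutters [ 0.412 -0.102] [ 0.414 -0.105]
purple [0.504 0.138] [0.51 0.13]
pinkdish [ 0.333 -0.022] [ 0.342 -0.023]
pink1 [0.676 0.303] [0.683 0.302]
pink2 [0.576 0.408] [0.579 0.414]
0.4 0.25 [ 2.47465590e+01  1.09621245e+01  9.01618630e+01 -2.54444375e-14
  7.88760125e+01 -6.52534410e+01] [ 2.47465590e+01  1.09621245e+01  9.01618630e+01 -2.54444375e-14
  7.88760125e+01  1.14746559e+02]
0.5 0.25 [ 2.04447880e+01  1.86793688e+01  7.91714793e+01 -2.54444375e-14
  8.21491519e+01 -6.95552120e+01] [ 2.04447880e+01  1.86793688e+01  7.91714793e+01 -2.54444375e-14
  8.21491519e+01  1.10444788e+02]
0.4 0 [-8.56897955e+00  4.43340916e+00  9.81727294e+01 -2.54444375e-14
  7.73938614e+01 -9.85689796e+01] [-8.56897955e+00  4.43340916e+00  9.81727294e+01 -2.54444375e-14
  7.73938614e+01  8.14310204e+01]
0.5 0 [-6.84593457e+00  1.34772223e+01  8.67541468e+01 -2.54444375e-14
  7.97686309e+01 -9.68459346e+01] [-6.84593457e+00  1.34772223e+01  8.67541468e+01 -2.54444375e-14
  7.97686309e+01  8.31540654e+01]
0.4 -0.2 [-3.42236253e+01  8.76315919e+00  9.29969125e+01 -2.54444375e-14
  7.82399283e+01 -1.24223625e+02] [-3.42236253e+01  8.76315919e+00  9.29969125e+01 -2.54444375e-14
  7.82399283e+01  5.57763747e+01]
0.5 -0.2 [-2.81556040e+01  1.68743776e+01  8.18816091e+01 -2.54444375e-14
  8.12440133e+01 -1.18155604e+02] [-2.81556040e+01  1.68743776e+01  8.18816091e+01 -2.54444375e-14
  8.12440133e+01  6.18443960e+01]
```

```bash
python3 - <<'E'
from h import *
arm.move_to([.48,.31,.25],down(90)); snap("wrist","wA")
arm.move_to([.5,-.1,.28],down(90)); snap("wrist","wB")
print(arm.current_t())
E
```

```text
3.1417
```

View pics/wA.png

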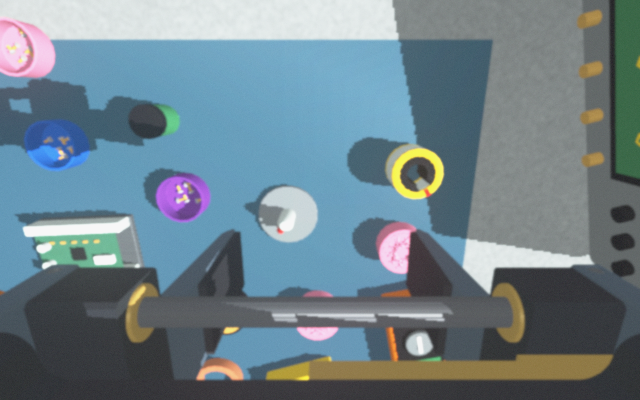

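View pics/wB.png

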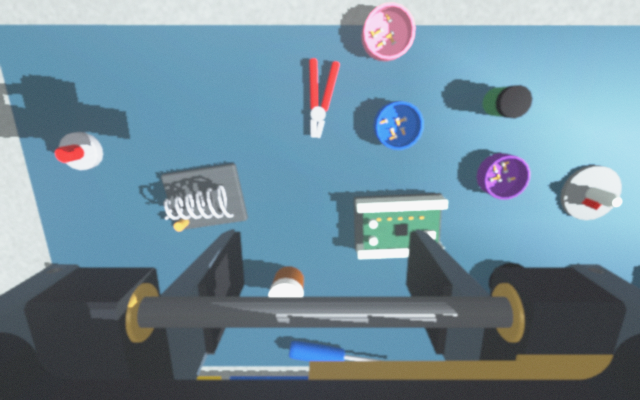

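Both views agree with the scene picture: the blue dish is at wB (399,124), and the board holder, stand, jar and weight are all visible. Next are close-ups of the reel and spindle from the same relative pose, plus the stand and holder.

```bash
python3 - <<'E'
from h import *
arm.move_to([.60,.262,.14],down(90)); snap("wrist","cS")
arm.move_to([.536,.413,.14],down(90)); snap("wrist","cR")
print(arm.current_t())
a=cv2.imread("pics/cS.png")[:300,120:520];b=cv2.imread("pics/cR.png")[:300,120:520]
cv2.imwrite("pics/c1.png",np.hstack([a,b]))
w=cv2.imread("pics/wB.png");cv2.imwrite("pics/c2.png",np.hstack([cv2.resize(w[130:270,130:270],(400,400),interpolation=2),cv2.resize(w[130:270,340:480],(400,400),interpolation=2)]))
E
```

```text
5.425
```

View pics/c1.png

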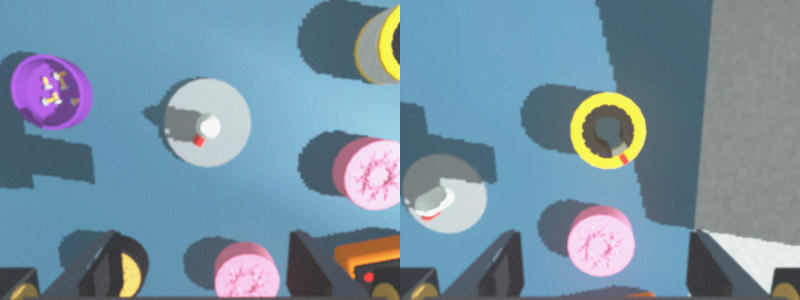

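View pics/c2.png

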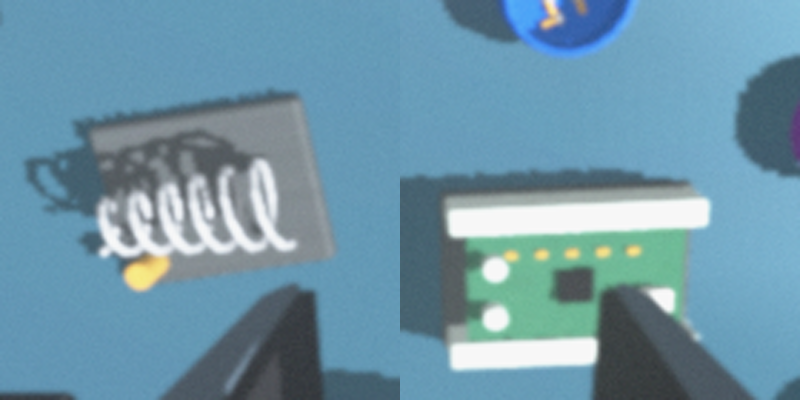

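```bash
cat > m.py <<'E'
from h import *
def load(f): return cv2.imread(f"pics/{f}.png"),dict(np.load(f"pics/{f}.npz"))
def mask(im,lo,hi): return cv2.inRange(cv2.cvtColor(im,cv2.COLOR_BGR2HSV),lo,hi)
def big(m,near=None):
    cs=[c for c in cv2.findContours(m,cv2.RETR_EXTERNAL,cv2.CHAIN_APPROX_NONE)[0] if len(c)>5]
    return max(cs,key=cv2.contourArea)
def circ(c,cont,z): # world circle fit of contour at height z
    P=np.array([ray(c,p[0],z) for p in cont]);A=np.c_[2*P,np.ones(len(P))]
    for _ in range(4):
        s=np.linalg.lstsq(A,(P**2).sum(1),rcond=None)[0];r=np.sqrt(s[2]+s[0]**2+s[1]**2)
        e=abs(np.hypot(*(P-s[:2]).T)-r);k=e<max(.0015,np.percentile(e,85));P,A=P[k],A[k]
    return s[:2],r
def redc(im,box):
    x0,y0,x1,y1=box;s=im[y0:y1,x0:x1];m=mask(s,(0,130,90),(8,255,255))|mask(s,(172,130,90),(180,255,255))
    c=big(m);M=cv2.moments(c);return np.array([M["m10"]/M["m00"]+x0,M["m01"]/M["m00"]+y0]),cv2.contourArea(c)
def crop0(m,b):
    o=np.zeros_like(m);x0,y0,x1,y1=b;o[y0:y1,x0:x1]=m[y0:y1,x0:x1];return o
E
python3 - <<'E'
from m import *
im,c=load("cR")
m=crop0(mask(im,(22,120,120),(36,255,255)),(270,60,400,190))
rc,r=circ(c,big(m),.045);p,a=redc(im,(310,130,400,190));q=ray(c,p,.045)
d=q-rc;print("reel",rc,r,"dash",p,a,np.hypot(*d),np.degrees(np.arctan2(d[1],d[0])))
im,c=load("cS")
m=crop0(mask(im,(0,0,120),(180,60,255)),(270,60,390,180))
sc,r=circ(c,cv2.convexHull(big(m)),.008)
s2,r2=circ(c,big(m),.008)
p,a=redc(im,(290,100,350,170))
print("spindle",sc,r,s2,r2,"key",p,a)
for z in(.02,.03): d=ray(c,p,z)-s2;print(z,np.hypot(*d),np.degrees(np.arctan2(d[1],d[0])))
m2=crop0(mask(im,(0,0,215),(180,40,255)),(310,100,350,150));M=cv2.moments(m2);print("post px",M["m10"]/M["m00"],M["m01"]/M["m00"],"expect tip",proj(c,[*s2,.045]))
im,c=load("wB")
A=[ray(c,u,.04) for u in((356.5,204.2),(448,200))];d=A[1]-A[0];print("jaw",A,np.hypot(*d),np.degrees(np.arctan2(-d[0],d[1])))
B=[ray(c,u,.012) for u in((161.5,174.8),(234.3,163.3),(246.5,220))];d=B[1]-B[0];print("iron",B,np.hypot(*d),np.hypot(*(B[2]-B[1])),np.degrees(np.arctan2(-d[0],d[1])))
m=crop0(mask(im,(100,150,80),(125,255,255)),(365,90,435,160));print("dish",circ(c,big(m),.026))
a,c=load("scene0"); 
E
```

```text
reel [0.47530124 0.416675  ] 0.028035646513947545 dash [343.59562842 158.87431694] 30.5 0.02552576460515672 29.934242990763284
spindle [0.53726879 0.26433718] 0.03800113019573412 [0.5372483  0.26441707] 0.03764020537174995 key [318.19219219 140.44444444] 55.5
0.02 0.014984566033487497 -29.153289213770545
0.03 0.013911233172822644 -30.739606078355436
post px 334.5987460815047 119.5841170323929 expect tip [326.9970222  126.93789816]
jaw [array([ 0.54322847, -0.05702842]), array([0.53751077, 0.05839764])] 0.11556758752415673 2.835860264579813
iron [array([ 0.51163599, -0.31259529]), array([ 0.49619442, -0.21543139]), array([ 0.57473198, -0.20471123])] 0.09838326018410985 0.07926582037881576 9.030091179022536
dish (array([ 0.44668247, -0.00763571]), np.float64(0.02883530730714138))Traceback (most recent call last):
  File "<stdin>", line 18, in <module>
  File "m.py", line 2, in load
    def load(f): return cv2.imread(f"pics/{f}.png"),dict(np.load(f"pics/{f}.npz"))
                                                         ~~~~~~~^^^^^^^^^^^^^^^^^
    fid = stack.enter_context(open(os.fspath(file), "rb"))
                              ~~~~^^^^^^^^^^^^^^^^^^^^^^^
FileNotFoundError: [Errno 2] No such file or directory: 'pics/scene0.npz'
```

```bash
cat >> h.py <<'E'
def F(): return np.array(arm.current_force())
def pick(xy,ang,ztcp,width=.091,lift=.13,pre=.1,w2=0):
    R=down(ang);arm.move_to([*xy,pre],R)
    if arm.current_width()<width-.004: arm.grip(width)
    arm.move_l([*xy,ztcp],feed=.12);arm.grip(w2);w=arm.current_width()
    arm.move_l([*xy,lift],feed=.2);print("width",w,arm.current_width(),"F",F().round(2),"t",arm.current_t());return w
def place(xy,ang,ztcp,open_=.09,up=.13,trans=.13):
    R=down(ang);arm.move_to([*xy,trans],R);arm.move_l([*xy,ztcp+.012],feed=.15);arm.move_l([*xy,ztcp],feed=.03)
    print("F at place",F().round(2));arm.grip(open_);arm.move_l([*xy,up],feed=.2);print("t",arm.current_t())
E
python3 - <<'E'
from h import *
rc=[.4753,.4167];sp=[.5372,.2644]
for a in(120,-60): print(a,arm.solve_ik([*rc,.012],down(a)))
for a in(59.4,-120.6): print(a,arm.solve_ik([*sp,.1],down(a)))
pick(rc,-60,.012)
arm.move_to([*sp,.075],down(-120.6))
print(arm.current_ee_pos(),F().round(2),arm.current_t())
snap("side","sH");snap("scene","scH")
a=cv2.imread("pics/sH.png")[80:200,220:400];b=cv2.imread("pics/scH.png")[110:230,340:520]
cv2.imwrite("pics/c3.png",cv2.resize(np.hstack([a,b]),(800,267),interpolation=2))
E
```

```text
120 [ 3.58309494e+01  4.24559085e+01  8.62185856e+01 -2.54444375e-14
  5.13255059e+01 -8.41690506e+01]
-60 [ 3.58309494e+01  4.24559085e+01  8.62185856e+01 -2.54444375e-14
  5.13255059e+01  9.58309494e+01]
59.4 [ 2.04927604e+01  3.35312967e+01  8.79786788e+01 -2.54444375e-14
  5.84900244e+01 -3.89072396e+01]
-120.6 [ 2.04927604e+01  3.35312967e+01  8.79786788e+01 -2.54444375e-14
  5.84900244e+01  1.41092760e+02]
width 0.05848050207053346 0.05834520134528675 F [-0.29 -0.89 -2.24] t 10.0333
[0.536767   0.2647732  0.07438747] [-0.78  0.89 -2.84] 10.8417
```

View pics/c3.png

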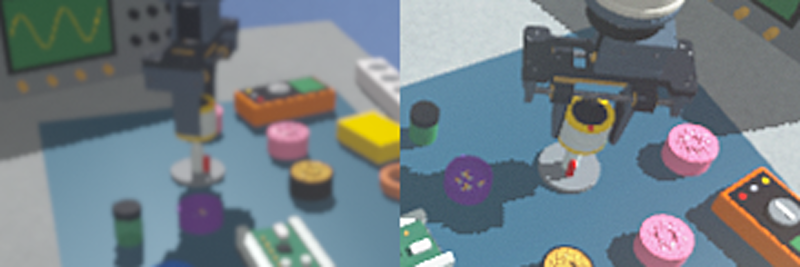

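The reel is held upright above the post with its red dash on the key side. I'll lower it step by step, watching the force.

```bash
python3 - <<'E'
from h import *
sp=np.array([.5372,.2644]);z=.050
arm.move_l([*sp,z],feed=.1)
f0=F();print(f0.round(1))
while z>.0201:
    z=max(z-.003,.02);arm.move_l([*sp,z],feed=.05);d=F()-f0
    print(round(z,3),d.round(1),np.round(arm.current_ee_pos(),4),round(arm.current_width(),4),np.round(arm.current_torque(),2))
    if d[2]>8 or np.hypot(*d[:2])>12: print("contact");break
print(arm.current_t())
E
```

```text
[ 0.3 -2.2 -2.5]
0.047 [-0.6  2.   0.6] [0.5373 0.2646 0.0472] 0.0584 [-0.17  0.19  0.04]
0.044 [-0.5  1.8 -0.4] [0.5372 0.2645 0.0439] 0.0584 [-0.06  0.16 -0.03]
0.041 [-0.1  1.5  0.1] [0.5371 0.2644 0.0408] 0.0584 [-0.06  0.16 -0.01]
0.038 [-0.9  2.3  0.7] [0.5371 0.2644 0.0378] 0.0584 [ 0.    0.18 -0.03]
0.035 [-0.1  1.9  0.2] [0.5371 0.2644 0.0348] 0.0585 [-0.    0.19  0.01]
0.032 [-1.1  2.2 -0. ] [0.5371 0.2644 0.0318] 0.0585 [0.04 0.16 0.  ]
0.029 [ 0.4  1.4 -0.1] [0.5371 0.2644 0.0288] 0.0586 [ 0.04  0.16 -0.01]
0.026 [-1.   2.3  1.7] [0.5371 0.2644 0.0258] 0.0582 [-0.03  0.2   0.  ]
0.023 [-1.   2.5  0.8] [0.5371 0.2644 0.0228] 0.0584 [ 0.01  0.12 -0.01]
0.02 [-1.   0.9  6.4] [0.5375 0.2645 0.0202] 0.0583 [-0.21  0.22 -0.02]
13.8417
```

It went home: the only resistance came at base height, with no jamming on the way. Releasing, then a look at the weight and iron stand.

```bash
python3 - <<'E'
from m import *
arm.grip(.085);arm.move_l([.5372,.2644,.14],feed=.2)
arm.move_to([.59,.275,.18],down(90));snap("wrist","cS2")
arm.move_to([.61,-.02,.2],down(90));snap("wrist","cH")
arm.move_to([.60,-.33,.2],down(90));snap("wrist","cI")
print(arm.current_t())
im,c=load("cS2");m=crop0(mask(im,(22,120,120),(36,255,255)),(200,30,450,250))
print("reel",circ(c,big(m),.053))
f=lambda n,b:cv2.resize(cv2.imread(f"pics/{n}.png")[b[1]:b[3],b[0]:b[2]],None,fx=2,fy=2,interpolation=2)
cv2.imwrite("pics/c4.png",np.vstack([np.hstack([f("cS2",(220,60,420,200)),f("cH",(220,90,420,230))]),f("cI",(140,60,540,220))]))
E
```

```text
20.875
reel (array([0.53720409, 0.26606033]), np.float64(0.02786232984272056))
```

View pics/c4.png

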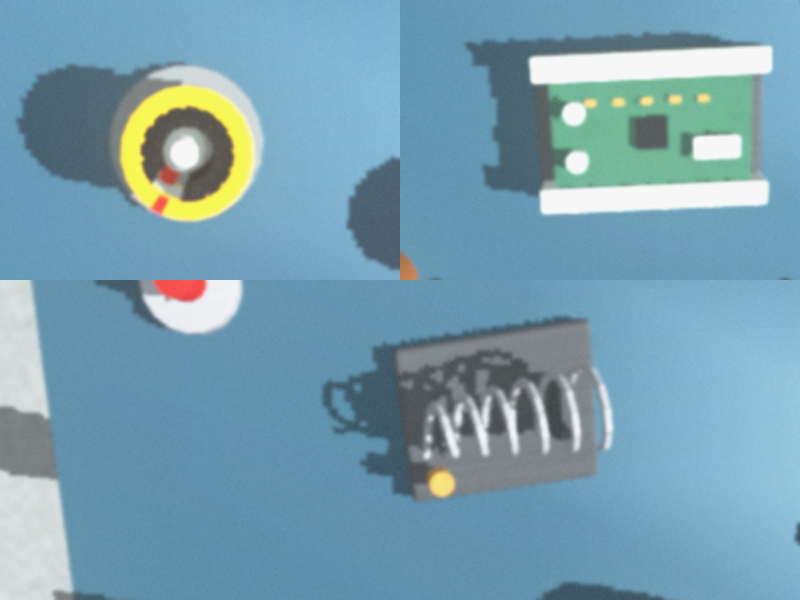

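The reel sits inside the base outline with its notch over the red key. Now the fixture poses from the corners, and a look at the weight.

```bash
python3 - <<'E'
from m import *
arm.move_to([.56,-.405,.15],down(90));snap("wrist","cW")
_,c=load("cH");P=[ray(c,u,.04) for u in((285,118.5),(405.5,113.5),(404,191.5),(290.5,196.5))]
def rect(P):
    P=np.array(P);ey=(P[1]-P[0])+(P[2]-P[3]);ex=(P[3]-P[0])+(P[2]-P[1])
    print(P.round(4).tolist(),"o",P.mean(0).round(4),"sizes",np.hypot(*ey)/2,np.hypot(*ex)/2,"ang",np.degrees(np.arctan2(-ey[0],ey[1])),np.degrees(np.arctan2(ex[1],ex[0])))
rect(P)
_,c=load("cI");rect([ray(c,u,.012) for u in((338.5,95),(434,80),(438,157.5),(348,170.5))])
im,c=load("cW");H=cv2.cvtColor(im,cv2.COLOR_BGR2HSV)
m=crop0(cv2.inRange(H,(0,0,165),(180,50,255))|mask(im,(0,120,80),(8,255,255))|mask(im,(172,120,80),(180,255,255)),(230,20,420,240))
k=cv2.convexHull(big(m),returnPoints=True);print(cv2.boundingRect(k))
print("disc",circ(c,big(m),.014))
mr=crop0(mask(im,(0,120,80),(8,255,255))|mask(im,(172,120,80),(180,255,255)),(230,20,420,240));print("knob box",cv2.boundingRect(big(mr)))
cv2.imwrite("pics/c5.png",im[:280,160:560])
im,c=load("scH")
E
```

```text
[[0.5437, -0.0549], [0.539, 0.0589], [0.6151, 0.0629], [0.6205, -0.0519]] o [0.5796 0.0038] sizes 0.11438680292992705 0.0764941696444646 ang 2.5365535057216912 2.6102350573161615
[[0.5125, -0.313], [0.4981, -0.2181], [0.5755, -0.2064], [0.5897, -0.3017]] o [ 0.5439 -0.2598] sizes 0.0961869435237103 0.07815580014959683 ang 8.546394363688453 8.471177944209487
(285, 76, 53, 57)
disc (array([ 0.48049418, -0.41538117]), np.float64(0.023425237720113217))
knob box (297, 94, 24, 23)
```

View pics/c5.png

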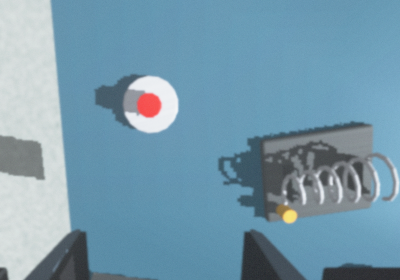

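The weight is at (150,104) in the crop with the knob centred on it, and the disc fit gives a radius of 23.4 mm against 24 expected. The fixture sizes also match within 2–6 mm. Picking the weight by its knob.

```bash
python3 - <<'E'
from m import *
pick([.4805,-.4154],90,.018,width=.06,lift=.16)
R=down(90);p=[.5372,.2652]
arm.move_to([*p,.14],R);f0=F();arm.move_l([*p,.078],feed=.15)
z=.078
while z>.0655:
    z-=.0015;arm.move_l([*p,z],feed=.03);d=F()-f0
    if d[2]>3: break
print("z",z,d.round(1),"expected .071");arm.grip(.06);arm.move_l([*p,.15],feed=.2)
arm.move_to([.60,.265,.18],R);snap("wrist","cS3")
arm.move_to([.67,.165,.18],R) if 0 else None
print(arm.current_t())
arm.move_to([.735,.17,.16],R);snap("wrist","cT")
arm.move_to([.73,-.15,.18],R);snap("wrist","cF");print(arm.current_t())
f=lambda n,b:cv2.resize(cv2.imread(f"pics/{n}.png")[b[1]:b[3],b[0]:b[2]],None,fx=2,fy=2,interpolation=2)
cv2.imwrite("pics/c6.png",np.hstack([f(n,(260,40,390,240)) for n in("cS3","cT","cF")]))
im,c=load("cS3");m=crop0(mask(im,(22,120,120),(36,255,255)),(200,30,450,250));print("reel",circ(c,big(m),.053))
m=crop0(mask(im,(0,120,80),(8,255,255))|mask(im,(172,120,80),(180,255,255)),(200,30,450,250));print("knob",circ(c,big(m),.093))
E
```

```text
width 0.019351853876033193 0.01920191504768553 F [-0.15  0.21 -2.2 ] t 24.575
z 0.0705 [-1.8 -0.1  8.3] expected .071
30.5667
32.5917
reel (array([0.53685722, 0.26614024]), np.float64(0.027050041706178637))
knob (array([0.53684581, 0.26655973]), np.float64(0.008922271407500335))
```

View pics/c6.png

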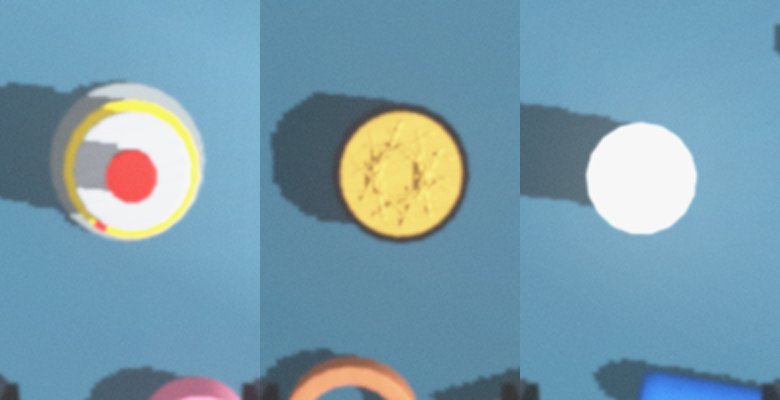

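The weight is centred on the reel (knob-to-reel offset 0.4 mm). The middle crop is the brass-filled black tin and the right one the white-lidded jar. Measuring both, then moving jar, tin and dish.

```bash
python3 - <<'E'
from m import *
im,c=load("cF");m=crop0(mask(im,(0,0,190),(180,45,255)),(260,60,390,200));fl,r=circ(c,big(m),.054);print("flux",fl,r)
im,c=load("cT");m=crop0(mask(im,(15,90,110),(32,255,255)),(260,60,400,180));ti,r=circ(c,big(m),.03);print("tin(wool)",ti,r)
assert np.hypot(*(fl-[.667,-.15]))<.012 and np.hypot(*(ti-[.672,.174]))<.012
b=np.array([0,-.0015]);fl+=b;ti+=b
for p in(fl,[.5612,-.1325]):
    for a in (0,180): print(arm.solve_ik([*p,.1],down(a))[5])
pick(fl,180,.015,width=.088);place([.5612,-.1325],180,.0155,open_=.07)
pick(ti,90,.006);place([.4547,-.274],90,.0065,open_=.08)
arm.move_to([.51,-.01,.16],down(90));snap("wrist","cD")
im,c=load("cD");m=crop0(mask(im,(100,150,80),(125,255,255)),(240,20,420,240));di,r=circ(c,big(m),.026);print("dish",di,r)
f=lambda n,b:cv2.resize(cv2.imread(f"pics/{n}.png")[b[1]:b[3],b[0]:b[2]],None,fx=2,fy=2,interpolation=2)
cv2.imwrite("pics/c7.png",f("cD",(140,20,500,240)))
print(arm.current_t())
E
```

```text
flux [ 0.67121305 -0.15060477] 0.02310695875438086
tin(wool) [0.67351582 0.17630155] 0.026614822787126305
-17.736215872715388
162.26378412728465
-19.21697314621823
160.78302685378176
width 0.04544556182741468 0.04520807929937001 F [-0.31  0.28 -1.96] t 39.55
F at place [ 0.24 -0.25 -1.01]
t 42.75
width 0.05921644063494923 0.059654793160287656 F [-0.28 -0.57 -1.08] t 49.2
F at place [ 0.17  0.05 -1.5 ]
t 53.7417
dish [ 0.44703638 -0.00660063] 0.02852931149785803
54.85
```

View pics/c7.png

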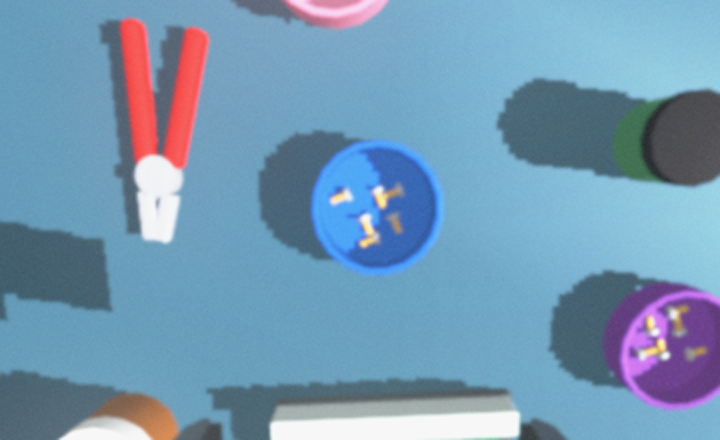

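The blue dish with screws (crop 377,207) is confirmed. There is room for the jaws along y, clear of the cutters and green jar.

```bash
python3 - <<'E'
from m import *
pick([.4470,-.0081],90,.004);place([.6685,.005],90,.0045,open_=.08)
arm.move_to([.61,-.14,.27],down(90));snap("wrist","e1")
arm.move_to([.73,.0,.2],down(90));snap("wrist","e2")
arm.move_to([.40,.45,.25],down(90));snap("scene","e3");print(arm.current_t())
f=lambda n,b,w:cv2.resize(cv2.imread(f"pics/{n}.png")[b[1]:b[3],b[0]:b[2]],w,interpolation=2)
cv2.imwrite("pics/c8.png",np.vstack([np.hstack([f("e1",(120,0,520,300),(400,300)),f("e2",(120,0,520,300),(400,300))]),f("e3",(100,110,580,290),(800,300))]))
im,c=load("e2");m=crop0(mask(im,(100,150,80),(125,255,255)),(220,20,420,250));print("dish",circ(c,big(m),.026))
im,c=load("e1");m=crop0(mask(im,(15,90,110),(32,255,255)),(140,10,320,130));print("tin",circ(c,big(m),.03))
m=crop0(mask(im,(0,0,190),(180,45,255)),(290,100,355,240));print("flux",circ(c,big(m),.054),cv2.boundingRect(big(m)))
E
```

```text
width 0.058273978616699036 0.058134608969052856 F [-1.34 -0.18 -1.22] t 58.025
F at place [-0.97 -0.42 -0.73]
t 61.6833
65.5083
dish (array([0.66851739, 0.00633976]), np.float64(0.028481185752659725))
tin (array([ 0.45449184, -0.27259647]), np.float64(0.02673637173952075))
flux (array([ 0.56179947, -0.13094876]), np.float64(0.02318581677369806)) (310, 112, 42, 43)
```

View pics/c8.png

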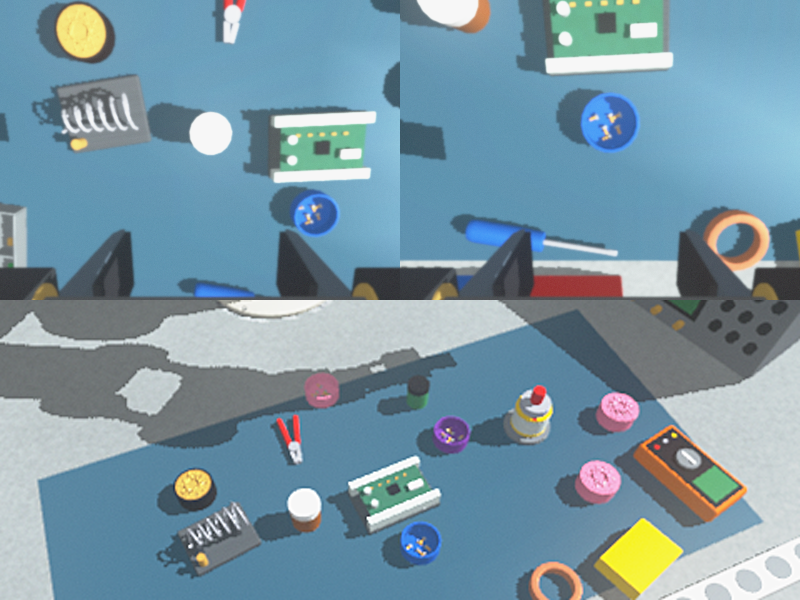

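```bash
python3 -c "
from rig import arm
arm.sign_off();print(arm.current_t())"
```

```text
the job is handed in; nothing more can be done
the job is handed in; nothing more can be done
```

The soldering corner is set out and handed in, at about 65.5 s of the 136 s allowed. Everything was done in the order asked, and the last pictures show every piece upright and released.

- **Reel:** it slid onto the spindle with no jamming, with contact only at base height (about 8 mm above the bench). The close-up shows its notch over the red key.
- **Weight:** it stands on the reel, with its knob about 0.4 mm off the reel's centre in the wrist image.
- **Flux jar, tip tin and screw dish:** all three were measured within about 1.5 mm of their targets. The dish and tin targets leave 2 cm to the board holder and iron stand. I placed the jar between the midpoint of the two centres and the midpoint of the gap, which differ by about 5 mm.
- **Left alone:** the green jar, cutters and look-alikes were not touched, and in the final pictures they look to be where they were.

Two checks disagreed slightly. The wrist camera read about 1.5 mm high in y against the gripper, so I corrected the targets for that. Two views of the board holder differed by about 3 mm in y, so I used the mean, which leaves the dish's centring behind it and the jar's midway position uncertain by a millimetre or two.

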